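# Fetch the jar from behind the bottles in the medicine rack

### The job

The low, wide jar stands behind two tall bottles in the white rack: lift both bottles out over the lip and stand them in the large steel tray, and once both are there, fetch the jar and stand it on the round mat in the middle of the small square steel tray. Then put each bottle back in the rack on the pad it came from, the round bottle wholly on the round pad and the square one wholly on the square pad. Leave the slim vial beside the jar where it stands, keep everything upright, and set things down rather than dropping them.

Things in the scene. Friction and masses are not known exactly. Their poses are not given: they have to be found in the camera images.
- round_bottle_c (a point): round white plastic bottle with grey screw cap, 130 mm high, its body a cylinder 54 mm in diameter up to 95 mm, above that a narrowing neck and a 32 mm cap; 0.18 to 0.35 kg. Point at its centre, 65 mm above its foot; z up. At the start it stands upright on the round pad, within a few mm of the middle
- square_bottle_c (a point): square white plastic bottle with grey screw cap, 130 mm high, its body 52 x 52 mm up to 95 mm, above that a round neck and a 32 mm cap; 0.2 to 0.4 kg. Point at its centre, 65 mm above its foot; x and y square to its flat sides, z up. At the start it stands upright on the square pad, within a few mm of the middle
- jar_c (a point): low wide amber jar with grey lid, a straight cylinder 40 mm in diameter and 50 mm high, about 0.08 kg. Point at its centre, 25 mm above its foot; z up. At the start it stands on the rack floor in the back row (far from the robot), behind the tall bottles, to the left or right
- vial_c (a point): slim amber vial with metal cap, 22 mm in diameter and 50 mm high, not to be moved. Point at its centre, 25 mm above its foot. It stands on the rack floor in the back row, about 84 mm beside the jar
- rack: fixed white open rack, 158 mm (x, front to back) by 208 mm (y), floor 5 mm thick, walls 4 mm thick: front lip (at -x, towards the robot) 43 mm high, the other three walls 30 mm high. Origin at the centre of its underside; the pads lie in its front row at x = -30 mm, y = +47 and -47 mm, the jar and the vial stand in its back row at about x = +34 mm, y = +42 and -42 mm
- pad_round: thin black rubber disc fixed on the rack floor, 74 mm in diameter, 3 mm thick: the round bottle's place. Origin at the centre of its underside; its top is 3 mm higher. In the left or right half of the rack's front row
- pad_square: thin black rubber square fixed on the rack floor, 74 x 74 mm, 3 mm thick: the square bottle's place. Origin at the centre of its underside; its top is 3 mm higher; x and y along its edges. In the other half of the front row
- side_tray: large empty fixed stainless tray, 240 mm (x) by 150 mm (y), rim 15 mm high, walls and floor 4 mm thick; on one side of the rack. Room for both bottles one behind the other along x. Origin at the centre of its underside
- dish: small square fixed stainless tray, 140 x 140 mm, rim 12 mm high, walls and floor 4 mm thick, with a round black rubber mat 64 mm in diameter in its middle; the mat's top is 7 mm above the origin. On the other side of the rack. Origin at the centre of its underside

How it is judged:
By the outcome, as a careful person would: the job done as asked, in the order asked, and still so for the second after the job is handed in, with the robot touching nothing.
It also fails if it takes over 128 s, if anything falls off the work surface, if the arm or the gripper's body presses on something with over 40 N, if the wrist force passes 120 N, or if a joint passes its speed limit or range.

### The arm

A 7-joint arm with a two-finger parallel gripper is mounted at the origin on the work surface. World frame = base frame: x ahead of the robot, y to its left, z up, the work surface at z = 0. Lengths are in m, angles in rad, forces in N, time in s.
With the tool pointing down it reaches from about 0.4 to 0.85 m from the base axis. Payload 10.4 kg.
Tool frame: the origin (TCP) lies midway between the tips of the shut fingers; the grasp point (between the pads) lies 19 mm behind it (r.grasp_offset is the distance from the TCP to the grasp point, in m); z points along the fingers, y is the line along which they close (so a half turn about z gives the same grasp; the last joint's range is limited). The gripper opens to 87 mm and grips with 3 to 60 N. Pads are 19 mm wide; open, the fingers measure 117 mm over their backs; the gripper's body (75 mm by 190 mm) begins 51 mm behind the grasp point.
Start: joints at [1.164, 0.332, -0.065, 1.46, 0.022, 1.35, -0.088], TCP at [0.234, -0.58, 0.223] pointing down, gripper open.
Joint ranges: [-2.6, 2.6], [-0.5, 2.12], [-1.47, 1.34], [0.16, 2.42], [-1.27, 4.41], [0.06, 2.06], [-2.6, 2.6]. Speed limits (rad/s): [2.22, 2.22, 2.79, 2.79, 3.14, 3.14, 3.14].

### API

Orientations are given as a unit quaternion [x, y, z, w].
In Python, from bench import r gives the robot as it stands.
- The arm moves only by the tool drive_tool, never from a script. Its argument "moves" is a list that holds one entry, the list of rows, each a list of 7 numbers: the shift along the tool's x, y, z in m, then the turn, a rotation vector about the tool's x, y, z in rad, then the opening, from 0 (shut) to 1 (fully open). In form: [[[tx, ty, tz, ax, ay, az, jaw], ...]]. A call has 1 to 10 rows; each row shifts and turns the commanded pose from where the row before left it, along the tool's axes as they then stand; what a row does not reach is not made up. A row lasts 1/10 s, in which the tool goes at most 50 mm and 8.59 degrees, less where a joint would pass 70% of its speed; a pose out of reach is approached as far as the arm can. A call is refused whole if a number of a shift passes 0.05 or a number of a turn 0.15, either way. A call with a gripper value outside its range is refused whole. The fingers move at their own pace and stop on an object; "squeeze" is the grip in N (left out, the last holds). Time passes only in rows, so rows that do not move let the fingers close. It gives the time, the measured TCP pose, the force, the opening and the grip force at its end, in the units of the state.
- r.read_state(): the state, without advancing time (a new reading comes with each control period).
- r.camera(name): name is "scene" or "top" or "wrist"; returns the picture (480x640x3 uint8, red, green, blue); there is no depth.
- r.camera_info(name): a dict with "mtx" (3x3 intrinsics, pixels), "rvec" (rotation vector, rad) and "tvec" (3), from world to camera coordinates, as OpenCV has them; the wrist camera has in their place "T_tool_cam" (4x4, takes a point from camera to tool coordinates, whose origin is the TCP and whose axes are the flange's). Camera axes: x right, y down, z forward; pixel columns grow to the right and rows downward; lengths in m; the calibration is good to about 2 mm. A picture is of the moment at which its call begins: read the wrist's pose just before it. camera_info takes no time and is no camera call.
- r.close_job(): hands the job in; it is judged then, once.
Trained networks look in the newest picture that a camera, given by its name, has taken for a name from the list of things; names that differ only in an ending like _2 or _b are one class to them, and where a whole thing is asked for, a point or a joint stands for the part that bears it (a point fixed in the world has none). Each returns a list of dicts, best first, with "conf" (0 to 1); they miss things now and then, are a little off and sometimes report something else, mostly with a low value. They report only what shows in the picture. A call takes as long as a camera call.
- r.find_in(camera, query): "bbox" ([left, top, right, bottom] in pixels, round what is visible of it).
- r.place_of(camera, query): "at" ([column, row] in pixels: a listed point, or the origin of a listed thing).
The state is a dict: "time": time; "joint_positions": joint angles; "joint_vel": joint speeds; "joint_torque": joint torques, N m; "ee_pos": TCP position; "eef_rot": TCP orientation; "ft_force": force on the tool from outside, world axes, zero at the start; "torque": the same for the moment, N m; "width": finger opening in m; "grip_force": force on a finger pad.
Only numpy, scipy, OpenCV 4.12 (cv2) and the standard library are available. Lean on these libraries where they do the work, as an engineer would, in place of code of your own. Each camera call takes 0.05 s, during which the arm holds its last target. There are 200 camera calls.

## Working session

There is one attempt and no reset: what is moved stays moved. The work goes in short steps, Python scripts to look and compute and a tool call to move; the robot and the scene stay as the last step left them, time stands still between calls to the robot, and variables do not carry over. Pictures are saved under pics/ and viewed, at most 14 in all, crops included, and the job is handed in when it is done.

Besides the shell and the picture viewer there is one more tool, called after "Call:" as name(argument=value, ...) on one line, values as JSON. drive_tool: Moves the arm, as the interface text tells. Its arguments: {"type":"object","properties":{"moves":{"type":"array"},"squeeze":{"type":"number"}},"required":["moves"]}

```bash
mkdir -p pics; ls
cat > h.py <<'E'
import numpy as np, cv2
from scipy.spatial.transform import Rotation as R
from bench import r
def ray(cam,uv,st=None):
    i=r.camera_info(cam); K=np.array(i["mtx"],float)
    d=np.linalg.inv(K)@np.array([uv[0],uv[1],1.])
    if cam=="wrist":
        st=st or r.read_state(); T=np.eye(4); T[:3,:3]=R.from_quat(st["eef_rot"]).as_matrix(); T[:3,3]=st["ee_pos"]
        T=T@np.array(i["T_tool_cam"]); return T[:3,3],T[:3,:3]@d
    M=cv2.Rodrigues(np.array(i["rvec"],float))[0]; t=np.array(i["tvec"],float).ravel()
    return -M.T@t,M.T@d
def at(cam,uv,z,st=None):
    o,d=ray(cam,uv,st); return o+d*(z-o[2])/d[2]
def save(cam,n):
    cv2.imwrite(f"pics/{n}.png",r.camera(cam)[:,:,::-1])
E
python3 - <<'E'
from h import *
np.set_printoptions(precision=4,suppress=True)
for c in("top","scene"):
    save(c,c+"0")
    print(c,ray(c,(320,240)))
    for q,z in dict(round_bottle_c=.073,square_bottle_c=.073,jar_c=.03,vial_c=.03,rack=0,pad_round=.005,pad_square=.005,side_tray=0,dish=0).items():
        for d in r.place_of(c,q)[:2]: print(c,q,round(d["conf"],2),np.round(d["at"],1),at(c,d["at"],z)[:2])
s=r.read_state();print(s["time"],s["ee_pos"],s["eef_rot"],R.from_quat(s["eef_rot"]).as_matrix(),s["width"],r.grasp_offset,r.camera_info("wrist"))
E
```

```text
pics
top (array([ 0.388 , -0.0217,  0.9397]), array([ 0.2009,  0.0082, -0.9796]))
top round_bottle_c 0.88 [271.6 256. ] [0.5346 0.0627]
top round_bottle_c 0.36 [329.4 256.3] [ 0.5396 -0.0313]
top square_bottle_c 0.7 [327.6 255.9] [ 0.5401 -0.0283]
top jar_c 0.71 [325.6 225.5] [ 0.6007 -0.0223]
top vial_c 0.65 [274.2 223.8] [0.5985 0.0667]
top vial_c 0.57 [330.3 256. ] [ 0.5477 -0.0333]
top rack 0.73 [299.6 246.1] [0.5676 0.0216]
top pad_round 0.62 [270.3 264.9] [0.5302 0.0704]
top pad_square 0.68 [329.2 262.4] [ 0.5406 -0.0323]
top side_tray 0.75 [478.4 277.1] [ 0.5307 -0.2952]
top dish 0.72 [274.2 224.5] [0.6042 0.0695]
top dish 0.62 [141.4 253.4] [0.5381 0.2997]
scene (array([1.2839, 0.2217, 0.793 ]), array([-0.7002, -0.1904, -0.6883]))
scene round_bottle_c 0.55 [344.7 240.1] [0.5389 0.0646]
scene square_bottle_c 0.72 [296.5 231.9] [ 0.5434 -0.0239]
scene jar_c 0.73 [344.7 267.5] [0.5637 0.0728]
scene jar_c 0.67 [290.2 269.5] [ 0.5969 -0.0192]
scene vial_c 0.83 [332.2 281.1] [0.6021 0.06  ]
scene rack 0.63 [311.9 274.8] [0.571  0.0137]
scene pad_round 0.81 [340.5 264.4] [0.5347 0.0585]
scene pad_square 0.63 [290.2 260.6] [ 0.5525 -0.0343]
scene side_tray 0.65 [165.7 230.7] [ 0.5406 -0.2986]
scene dish 0.56 [469.4 294.8] [0.5362 0.2967]
1.0 [ 0.2341 -0.5795  0.2226] [0.9816 0.1907 0.     0.    ] [[ 0.9273  0.3744  0.    ]
 [ 0.3744 -0.9273 -0.0001]
 [ 0.      0.0001 -1.    ]] 0.08666372037273276 0.0187 {'mtx': array([[342.0289,   0.    , 314.5715],
       [  0.    , 342.0289, 236.8292],
       [  0.    ,   0.    ,   1.    ]]), 'T_tool_cam': array([[-0.0006, -0.9679, -0.2513,  0.068 ],
       [ 1.    , -0.0007,  0.0001, -0.0003],
       [-0.0002, -0.2513,  0.9679, -0.1621],
       [ 0.    ,  0.    ,  0.    ,  1.    ]])}
```

View pics/top0.png

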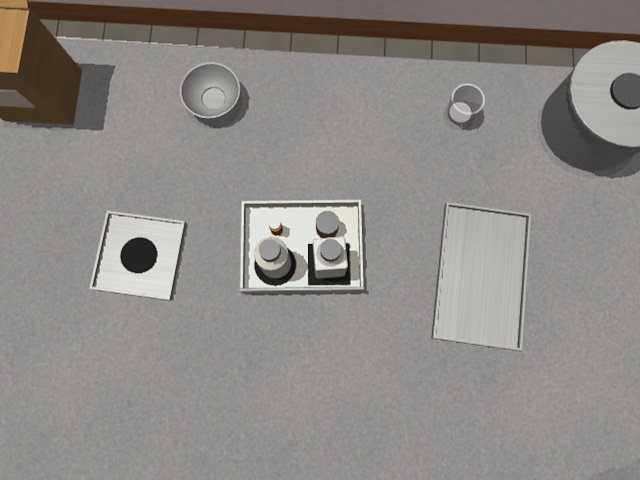

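View pics/scene0.png

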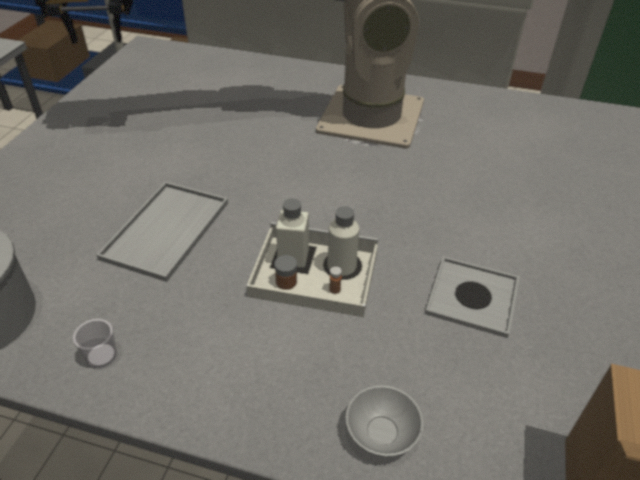

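The top picture shows the round bottle on the left (about 271,250) with the vial behind it, and the square bottle on the right (331,250) with the jar behind it at (327,223). The dish is on the left, mat at (139,255), and the large tray is on the right. I'll work out the poses from the corners next.

Run:
```python
from h import *
np.set_printoptions(precision=4,suppress=True)
def q(n,c,z):
    P=np.array([at("top",p,zz)[:2] for p,zz in zip(c,z)])
    e1=P[1]-P[0]+P[2]-P[3]; e2=P[0]-P[3]+P[1]-P[2]
    print(n,P.mean(0),"yaw from y-edge",np.degrees(np.arctan2(e1[0],-e1[1]))," x-edge",np.degrees(np.arctan2(e2[1],e2[0])),np.linalg.norm(e1)/2,np.linalg.norm(e2)/2)
q("rack",[(241,202),(361,201),(364,292),(240,291)],[.03,.03,.043,.043])
q("tray",[(447,204),(530,213),(521,350),(433,338)],[.015]*4)
q("dish",[(107,212),(184,220),(170,299),(91,290)],[.012]*4)
print("mat",at("top",(139,255),.007),"caps",at("top",(270.5,249.5),.138),at("top",(331,250),.138),"jarlid",at("top",(327,222.5),.055))
```

```text
rack [0.562  0.0168] yaw from y-edge 3.376746284785325  x-edge 4.448378883919703 0.20787794407477136 0.15878410809789656
tray [ 0.5333 -0.2985] yaw from y-edge -3.7134343339325087  x-edge -4.879107402972778 0.14792577234278934 0.2384028953416637
dish [0.5336 0.3011] yaw from y-edge -2.9147632717146914  x-edge -3.615644439167302 0.13755854432487039 0.1399137494366066
mat [0.5339 0.3012 0.007 ] caps [0.5334 0.0588 0.138 ] [ 0.538  -0.0325  0.138 ] jarlid [ 0.6002 -0.0243  0.055 ]
```

Call:
drive_tool(moves=[[[0,0,0,0,0,-0.13,1],[0,0,0,0,0,-0.13,1],[0,0,0,0,0,-0.13,1],[0,0,0,0,0,-0.13,1],[0,0,0,0,0,-0.13,1],[0,0,0,0,0,-0.13,1],[0,0,0,0,0,-0.13,1],[0,0,0,0,0,-0.13,1],[0,0,0,0,0,-0.147,1]]])

```text
time: 1.9
ee_pos: [0.2341, -0.5795, 0.2226]
eef_rot: [0.705, 0.709, -0.0, 0.0]
ft_force: [-0.2, 0.8, 0.1]
width: 0.0872
grip_force: 0.0
```

Call:
drive_tool(moves=[[[0.04,0.022,-0.003,0,0,0,1],[0.04,0.022,-0.003,0,0,0,1],[0.04,0.022,-0.003,0,0,0,1],[0.04,0.022,-0.003,0,0,0,1],[0.04,0.022,-0.003,0,0,0,1],[0.04,0.022,-0.003,0,0,0,1],[0.04,0.022,-0.003,0,0,0,1],[0.04,0.022,-0.003,0,0,0,1],[0.04,0.022,-0.003,0,0,0,1],[0.04,0.022,-0.003,0,0,0,1]]])

```text
time: 2.9
ee_pos: [0.4547, -0.1778, 0.253]
eef_rot: [0.707, 0.707, -0.0, 0.001]
ft_force: [-0.2, -1.7, -0.0]
width: 0.0871
grip_force: 0.0
```

Call:
drive_tool(moves=[[[0.04,0.022,-0.003,0,0,0,1],[0.04,0.022,-0.003,0,0,0,1],[0.04,0.022,-0.003,0,0,0,1],[0.027,0.017,0,0,0,0,1],[0,0,0,0,0,-0.063,1],[0,0,0,0,0,0,1]]])

```text
time: 3.5
ee_pos: [0.5372, -0.0316, 0.2615]
eef_rot: [0.683, 0.73, 0.0, -0.0]
ft_force: [0.2, -0.7, -0.4]
width: 0.0871
grip_force: 0.0
```

Run:
```python
from h import *
np.set_printoptions(precision=4,suppress=True)
s=r.read_state();print(s["ee_pos"],R.from_quat(s["eef_rot"]).as_matrix()[:,1],s["joint_positions"])
save("wrist","w1")
for q,z in dict(round_bottle_c=.073,square_bottle_c=.073,jar_c=.03,vial_c=.03,pad_round=.005,pad_square=.005).items():
    for d in r.place_of("wrist",q)[:2]: print(q,round(d["conf"],2),np.round(d["at"],1),at("wrist",d["at"],z,s)[:2])
```

```text
[ 0.5372 -0.0316  0.2615] [ 0.9978  0.066  -0.0001] [ 0.6251  0.1887 -0.7343  1.6006  0.1276  1.4016 -0.0558]
jar_c 0.93 [372.9 203.2] [ 0.6038 -0.0206]
vial_c 0.63 [373.7 126.5] [0.5955 0.0638]
```

View pics/w1.png

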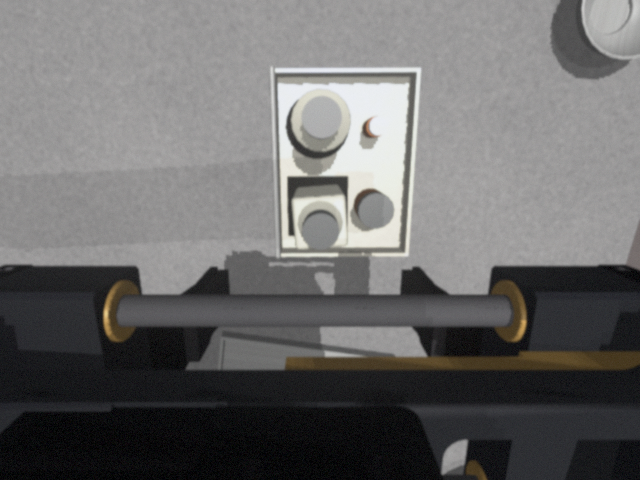

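The wrist picture shows the round cap at about (321,117), the square cap at (320,229), the jar lid at (375,209), and the square bottle aligned with the rack. I'll turn these into positions.

Run:
```python
from h import *
np.set_printoptions(precision=4,suppress=True)
s=r.read_state()
for n,p,z in[("rcap",(321,116),.138),("scap",(320.5,229),.138),("jar",(375,209),.055),("rack front far",(272,68),.043),("back far",(420,68),.03),("back near",(410,256),.03),("front near",(277,257),.043),("padsq FL",(288,178),.008),("padsq BL",(348,178),.008),("padsq FR",(288,249),.008)]: print(n,at("wrist",p,z,s)[:2])
```

```text
rcap [0.5359 0.0599]
scap [ 0.5415 -0.0317]
jar [ 0.602  -0.0252]
rack front far [0.4842 0.1112]
back far [0.6383 0.1233]
back near [ 0.6549 -0.0839]
front near [ 0.496  -0.0906]
padsq FL [ 0.5025 -0.0017]
padsq BL [0.5745 0.0027]
padsq FR [ 0.5062 -0.0907]
```

Call:
drive_tool(moves=[[[0,0.003,0.03,0,0,0,1],[0,0,0.04,0,0,0,1],[0,0,0.03,0,0,0,1],[0,0,0.03,0,0,0,1],[0,0,0.03,0,0,0,1],[0,0,0.02,0,0,0,1],[0,0,0.006,0,0,0,1],[0,0,0,0,0,0,1]]], squeeze=20)

```text
time: 4.65
ee_pos: [0.5397, -0.0325, 0.0753]
eef_rot: [0.685, 0.729, -0.0, -0.0]
ft_force: [0.5, -0.3, 1.0]
width: 0.0868
grip_force: 0.0
```

Call:
drive_tool(moves=[[[0,0,0,0,0,0,0.7],[0,0,0,0,0,0,0.6],[0,0,0,0,0,0,0.4],[0,0,0,0,0,0,0.4],[0,0,0,0,0,0,0.4],[0,0,0,0,0,0,0.4]]], squeeze=20)

```text
time: 5.25
ee_pos: [0.5405, -0.0324, 0.0759]
eef_rot: [0.685, 0.729, 0.0, 0.0]
ft_force: [0.9, 0.7, 1.4]
width: 0.0531
grip_force: 19.4
```

Call:
drive_tool(moves=[[[0,0,-0.01,0,0,0,0.4],[0,0,-0.025,0,0,0,0.4],[0,0,-0.03,0,0,0,0.4],[0,0,-0.03,0,0,0,0.4],[0,0,-0.015,0,0,0,0.4],[0,0,0,0,0,0,0.4]]])

```text
time: 5.85
ee_pos: [0.5409, -0.0323, 0.1874]
eef_rot: [0.685, 0.729, 0.001, 0.001]
ft_force: [0.2, -0.1, -4.0]
width: 0.0531
grip_force: 19.4
```

Call:
drive_tool(moves=[[[-0.015,0.002,0,0,0,0,0.4],[-0.03,0.003,0,0,0,0,0.4],[-0.035,0.003,0,0,0,0,0.4],[-0.035,0.003,0,0,0,0,0.4],[-0.035,0.003,0,0,0,0,0.4],[-0.035,0.003,0,0,0,0,0.4],[-0.035,0.003,0,0,0,0,0.4],[-0.035,0.003,0,0,0,0,0.4],[-0.03,0.003,0,0,0,0,0.4],[-0.015,0.001,0,0,0,0,0.4]]])

```text
time: 6.85
ee_pos: [0.584, -0.3343, 0.1825]
eef_rot: [0.686, 0.728, -0.001, -0.001]
ft_force: [-0.1, 0.4, -2.4]
width: 0.0528
grip_force: 19.4
```

Call:
drive_tool(moves=[[[0,0,0.02,0,0,0,0.4],[0,0,0.03,0,0,0,0.4],[0,0,0.03,0,0,0,0.4],[0,0,0.015,0,0,0,0.4],[0,0,0.005,0,0,0,0.4],[0,0,0,0,0,0,0.4]]])

```text
time: 7.45
ee_pos: [0.5858, -0.3299, 0.0852]
eef_rot: [0.684, 0.729, -0.0, -0.0]
ft_force: [-0.6, 0.3, -2.2]
width: 0.0533
grip_force: 19.4
```

Call:
drive_tool(moves=[[[0,0,0.005,0,0,0,0.4],[0,0,0.004,0,0,0,0.4],[0,0,0.002,0,0,0,0.4],[0,0,0,0,0,0,0.4]]])

```text
time: 7.85
ee_pos: [0.5858, -0.3301, 0.0746]
eef_rot: [0.685, 0.729, -0.0, 0.0]
ft_force: [0.0, -1.0, -3.7]
width: 0.053
grip_force: 19.4
```

Call:
drive_tool(moves=[[[0,0,0.002,0,0,0,0.4],[0,0,0.001,0,0,0,0.4],[0,0,0,0,0,0,0.4]]])

```text
time: 8.15
ee_pos: [0.5861, -0.3302, 0.072]
eef_rot: [0.684, 0.729, -0.0, 0.0]
ft_force: [-1.3, 0.6, -0.4]
width: 0.053
grip_force: 19.4
```

Call:
drive_tool(moves=[[[0,0,0.0005,0,0,0,0.4],[0,0,0,0,0,0,0.64],[0,0,0,0,0,0,0.72],[0,0,0,0,0,0,0.85],[0,0,0,0,0,0,1],[0,0,0,0,0,0,1]]])

```text
time: 8.75
ee_pos: [0.5858, -0.33, 0.071]
eef_rot: [0.684, 0.729, -0.0, -0.0]
ft_force: [-0.5, 0.7, 0.5]
width: 0.0786
grip_force: 0.0
```

Call:
drive_tool(moves=[[[0,0,-0.02,0,0,0,1],[0,0,-0.035,0,0,0,1],[0,0,-0.04,0,0,0,1],[0,0,-0.035,0,0,0,1]]])

```text
time: 9.15
ee_pos: [0.586, -0.33, 0.203]
eef_rot: [0.684, 0.729, 0.0, 0.0]
ft_force: [0.6, -0.4, 0.1]
width: 0.0867
grip_force: 0.0
```

Call:
drive_tool(moves=[[[0.028,-0.003,0,0,0,0,1],[0.042,-0.003,0,0,0,0,1],[0.042,-0.003,0,0,0,0,1],[0.042,-0.003,0,0,0,0,1],[0.042,-0.003,0,0,0,0,1],[0.042,-0.003,0,0,0,0,1],[0.042,-0.003,0,0,0,0,1],[0.042,-0.003,0,0,0,0,1],[0.042,-0.0025,0,0,0,0,1],[0.028,0,0,0,0,0,1]]])

```text
time: 10.15
ee_pos: [0.5339, 0.0629, 0.2015]
eef_rot: [0.683, 0.73, 0.0, 0.0]
ft_force: [0.7, -0.6, -0.5]
width: 0.0871
grip_force: 0.0
```

Run:
```python
from h import *
np.set_printoptions(precision=4,suppress=True)
s=r.read_state();print(s["ee_pos"])
save("wrist","w2"); save("scene","s2")
import numpy as np
a=cv2.imread("pics/w2.png");b=cv2.imread("pics/s2.png")
cv2.imwrite("pics/c2.png",np.hstack([cv2.resize(a,(400,300)),cv2.resize(b[120:360,80:480],(400,240)).repeat(1,0) if 0 else cv2.copyMakeBorder(b[150:330,80:480],0,120,0,0,cv2.BORDER_CONSTANT)]))
```

```text
[0.5339 0.0629 0.2015]
```

View pics/c2.png

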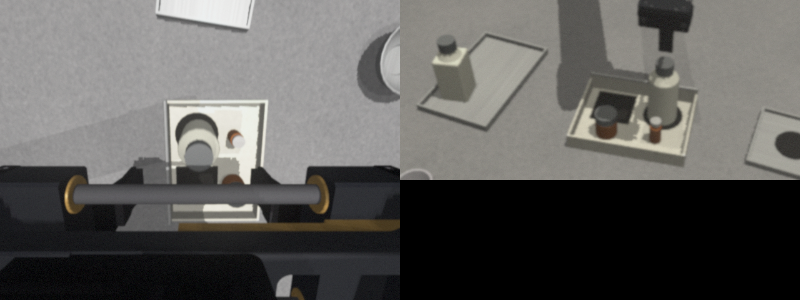

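The square bottle stands upright in the tray. In the wrist view the round cap is at about (319,248) full-size, nearly under the gripper.

Run:
```python
from h import *
s=r.read_state();print(s["ee_pos"],at("wrist",(319,249),.138,s))
```

```text
[0.5339761  0.06455217 0.20157889] [0.53652634 0.06607858 0.138     ]
```

Call:
drive_tool(moves=[[[0,0,0,0,0,0,1],[0,0,0,0,0,0,1],[0,0,0,0,0,0,1]]])

```text
time: 10.55
ee_pos: [0.5349, 0.0581, 0.2009]
eef_rot: [0.685, 0.728, -0.0, 0.0]
ft_force: [0.3, -0.2, -0.4]
width: 0.0871
grip_force: 0.0
```

Run:
```python
from h import *
s=r.read_state();a=r.camera("wrist");print(s["ee_pos"],s["eef_rot"])
print(r.find_in("wrist","round_bottle_c"),r.place_of("wrist","round_bottle_c"))
cv2.imwrite("pics/w3.png",a[140:340,220:420,::-1].repeat(3,0).repeat(3,1))
```

```text
[0.53493141 0.05813942 0.20092997] [ 6.85233012e-01  7.28323892e-01 -1.61024092e-04  4.88684602e-05]
[{'bbox': [282.7, 186.9, 351.1, 268.0], 'conf': 0.59}] []
```

View pics/w3.png

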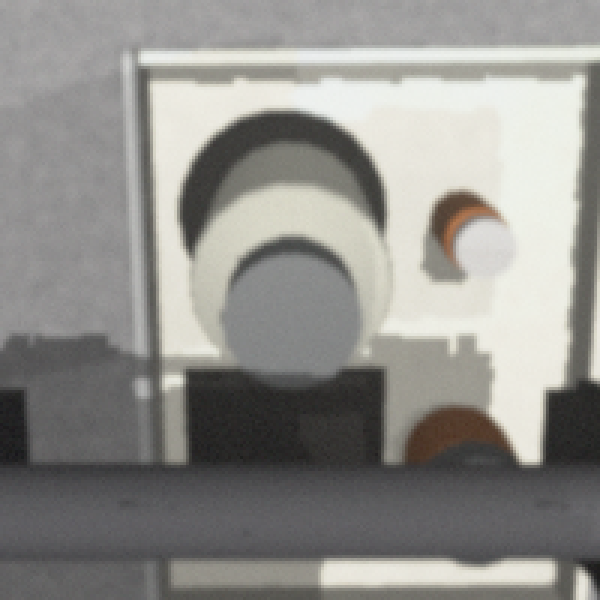

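The crop shows the round cap centred near (317,246) full-size, the round pad centred near (314,211), and the square pad's upper edge at row 263.

Run:
```python
from h import *
s=r.read_state()
for n,p,z in[("cap",(317,246),.138),("padr",(314.3,211.5),.008),("sqL",(282.3,263.5),.008),("sqR",(348.3,262.5),.008),("vialcap",(381.3,222),.055)]:print(n,at("wrist",p,z,s))
```

```text
cap [0.53582867 0.06238367 0.138     ]
padr [0.53383217 0.0625128  0.008     ]
sqL [0.5023812  0.00277632 0.008     ]
sqR [0.57439293 0.00834566 0.008     ]
vialcap [0.59548585 0.06505788 0.055     ]
```

Call:
drive_tool(moves=[[[0.003,0.001,0.02,0,0,0,1],[0,0,0.035,0,0,0,1],[0,0,0.035,0,0,0,1],[0,0,0.025,0,0,0,1],[0,0,0.01,0,0,0,1],[0,0,0,0,0,0,1],[0,0,0,0,0,0,1]]], squeeze=20)

```text
time: 11.4
ee_pos: [0.5363, 0.0627, 0.0772]
eef_rot: [0.685, 0.729, 0.001, 0.0]
ft_force: [0.6, 0.1, 0.8]
width: 0.0869
grip_force: 0.0
```

Call:
drive_tool(moves=[[[0,0,0,0,0,0,0.7],[0,0,0,0,0,0,0.6],[0,0,0,0,0,0,0.4],[0,0,0,0,0,0,0.4],[0,0,0,0,0,0,0.4],[0,0,0,0,0,0,0.4]]], squeeze=25)

```text
time: 12.0
ee_pos: [0.5358, 0.0625, 0.0762]
eef_rot: [0.685, 0.729, 0.0, 0.0]
ft_force: [0.4, 0.1, 1.4]
width: 0.0531
grip_force: 25.0
```

Call:
drive_tool(moves=[[[0,0,-0.01,0,0,0,0.4],[0,0,-0.025,0,0,0,0.4],[0,0,-0.03,0,0,0,0.4],[0,0,-0.03,0,0,0,0.4],[0,0,-0.015,0,0,0,0.4],[0,0,0,0,0,0,0.4],[0,0,0,0,0,0,0.4]]])

```text
time: 12.7
ee_pos: [0.5351, 0.0623, 0.1851]
eef_rot: [0.685, 0.729, -0.0, -0.0]
ft_force: [-0.4, 0.5, -3.2]
width: 0.0534
grip_force: 25.0
```

Call:
drive_tool(moves=[[[-0.0185,-0.0055,0,0,0,0,0.4],[-0.036,-0.008,0,0,0,0,0.4],[-0.036,-0.008,0,0,0,0,0.4],[-0.036,-0.008,0,0,0,0,0.4],[-0.036,-0.008,0,0,0,0,0.4],[-0.036,-0.008,0,0,0,0,0.4],[-0.036,-0.008,0,0,0,0,0.4],[-0.036,-0.008,0,0,0,0,0.4],[-0.036,-0.008,0,0,0,0,0.4],[-0.0185,-0.0055,0,0,0,0,0.4]]])

```text
time: 13.7
ee_pos: [0.479, -0.2699, 0.1837]
eef_rot: [0.686, 0.728, -0.001, -0.001]
ft_force: [0.3, 0.4, -2.4]
width: 0.0533
grip_force: 25.0
```

Call:
drive_tool(moves=[[[0,0,0,0,0,0,0.4],[0,0,0.02,0,0,0,0.4],[0,0,0.03,0,0,0,0.4],[0,0,0.03,0,0,0,0.4],[0,0,0.015,0,0,0,0.4],[0,0,0.006,0,0,0,0.4],[0,0,0.004,0,0,0,0.4],[0,0,0.002,0,0,0,0.4],[0,0,0,0,0,0,0.4]]])

```text
time: 14.6
ee_pos: [0.4817, -0.2667, 0.0798]
eef_rot: [0.684, 0.729, 0.0, 0.001]
ft_force: [0.1, 1.0, -2.1]
width: 0.0533
grip_force: 25.0
```

Contact is expected at about 0.072.

Call:
drive_tool(moves=[[[0,0,0.003,0,0,0,0.4],[0,0,0.002,0,0,0,0.4],[0,0,0.0015,0,0,0,0.4],[0,0,0,0,0,0,0.4],[0,0,0,0,0,0,0.4]]])

```text
time: 15.1
ee_pos: [0.4812, -0.2666, 0.0726]
eef_rot: [0.685, 0.729, 0.0, 0.0]
ft_force: [0.1, 0.9, -2.1]
width: 0.0536
grip_force: 25.0
```

Call:
drive_tool(moves=[[[0,0,0.001,0,0,0,0.4],[0,0,0.0005,0,0,0,0.4],[0,0,0,0,0,0,0.4]]])

```text
time: 15.4
ee_pos: [0.4815, -0.2668, 0.0721]
eef_rot: [0.685, 0.729, -0.0, 0.001]
ft_force: [-2.2, 0.5, 7.4]
width: 0.0531
grip_force: 25.0
```

Call:
drive_tool(moves=[[[0,0,0,0,0,0,0.64],[0,0,0,0,0,0,0.72],[0,0,0,0,0,0,0.85],[0,0,0,0,0,0,1],[0,0,0,0,0,0,1],[0,0,-0.02,0,0,0,1],[0,0,-0.035,0,0,0,1],[0,0,-0.04,0,0,0,1],[0,0,-0.035,0,0,0,1]]])

```text
time: 16.3
ee_pos: [0.4812, -0.2664, 0.2029]
eef_rot: [0.684, 0.729, 0.0, 0.0]
ft_force: [0.6, -0.2, 0.3]
width: 0.0869
grip_force: 0.0
```

Call:
drive_tool(moves=[[[0.025,0.014,0,0,0,0,1],[0.035,0.02,0,0,0,0,1],[0.035,0.02,0,0,0,0,1],[0.035,0.02,0,0,0,0,1],[0.035,0.02,0,0,0,0,1],[0.035,0.02,0,0,0,0,1],[0.035,0.021,0,0,0,0,1],[0,0,0,0,0,0.13,0.8],[0,0,0,0,0,0.13,0.8],[0,0,0,0,0,0.13,0.8]]])

```text
time: 17.3
ee_pos: [0.6011, -0.0231, 0.2008]
eef_rot: [0.814, 0.581, -0.0, -0.0]
ft_force: [0.2, -0.4, 0.1]
width: 0.0729
grip_force: 0.0
```

Call:
drive_tool(moves=[[[0,0,0,0,0,0.13,0.8],[0,0,0,0,0,0.13,0.8],[0,0,0,0,0,0.13,0.8],[0,0,0,0,0,0.13,0.8],[0,0,0,0,0,0.13,0.8],[0,0,0,0,0,0.13,0.8],[0,0,0,0,0,0.13,0.8],[0,0,0,0,0,0.13,0.8],[0,0,0,0,0,0.14,0.8],[0,0,0,0,0,0,0.8]]])

```text
time: 18.3
ee_pos: [0.6011, -0.0235, 0.2009]
eef_rot: [1.0, 0.031, -0.0, 0.0]
ft_force: [0.5, -0.5, -0.3]
width: 0.0693
grip_force: 0.0
```

Run:
```python
from h import *
np.set_printoptions(precision=4,suppress=True)
s=r.read_state();print(s["ee_pos"],R.from_quat(s["eef_rot"]).as_matrix()[:,1],s["joint_positions"])
save("wrist","w4");save("scene","s4")
a=cv2.imread("pics/w4.png");b=cv2.imread("pics/s4.png")
cv2.imwrite("pics/c4.png",np.hstack([a[:,80:560],cv2.copyMakeBorder(b[150:330,80:400],0,300,0,0,cv2.BORDER_CONSTANT)]))
```

```text
[ 0.6011 -0.0235  0.2009] [ 0.0615 -0.9981  0.0002] [ 0.3381  0.3306 -0.4668  1.5368  0.1519  1.3104 -1.6554]
```

View pics/c4.png

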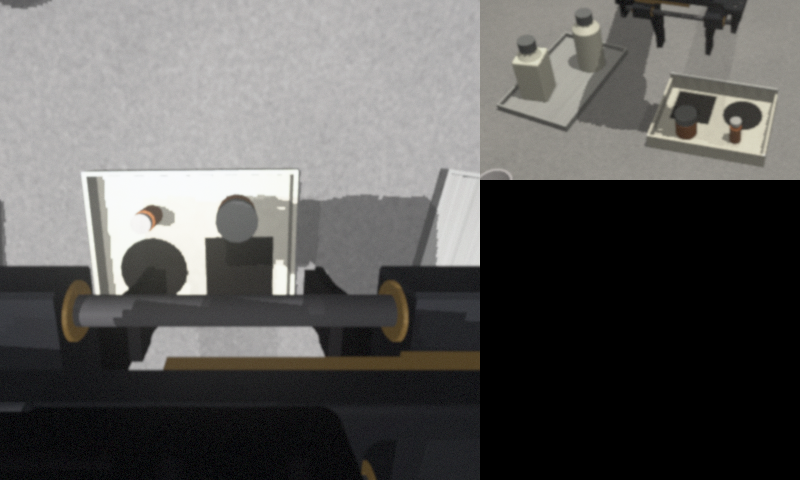

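Both bottles stand in the tray. The jar lid is at (317,221) full-size in the wrist view, and the vial is well clear on the other side.

Run:
```python
from h import *
s=r.read_state()
for n,p,z in[("jar",(317,220.5),.055),("padr",(234,271),.008),("sqBL",(285.5,237.5),.008),("sqBR",(352,237.5),.008),("vial",(222,223),.055),("rackBL",(162,172),.03),("rackBR",(379,170),.03)]:print(n,at("wrist",p,z,s)[:2])
```

```text
jar [ 0.60469582 -0.02527548]
padr [0.53214852 0.06094187]
sqBL [0.57405759 0.00613428]
sqBR [ 0.57886267 -0.06506074]
vial [0.59646035 0.06183269]
rackBL [0.63681277 0.12571871]
rackBR [ 0.65271524 -0.0816356 ]
```

Call:
drive_tool(moves=[[[0.002,0.0015,0.03,0,0,0,0.8],[0,0,0.04,0,0,0,0.8],[0,0,0.04,0,0,0,0.8],[0,0,0.03,0,0,0,0.8],[0,0,0.02,0,0,0,0.8],[0,0,0.015,0,0,0,0.8],[0,0,0.008,0,0,0,0.8],[0,0,0,0,0,0,0.8],[0,0,0,0,0,0,0.8]]])

```text
time: 19.3
ee_pos: [0.6039, -0.0248, 0.019]
eef_rot: [0.999, 0.032, 0.001, 0.0]
ft_force: [0.2, -0.3, -0.3]
width: 0.0692
grip_force: 0.0
```

Call:
drive_tool(moves=[[[0,0,0,0,0,0,0.6],[0,0,0,0,0,0,0.5],[0,0,0,0,0,0,0.3],[0,0,0,0,0,0,0.3],[0,0,0,0,0,0,0.3],[0,0,0,0,0,0,0.3]]], squeeze=12)

```text
time: 19.9
ee_pos: [0.6032, -0.0249, 0.0182]
eef_rot: [0.999, 0.032, 0.0, 0.0]
ft_force: [0.1, -0.5, 2.1]
width: 0.0394
grip_force: 12.0
```

Call:
drive_tool(moves=[[[0,0,-0.01,0,0,0,0.3],[0,0,-0.025,0,0,0,0.3],[0,0,-0.03,0,0,0,0.3],[0,0,-0.03,0,0,0,0.3],[0,0,-0.015,0,0,0,0.3],[0,0,0,0,0,0,0.3],[0,0,0,0,0,0,0.3]]])

```text
time: 20.6
ee_pos: [0.6027, -0.025, 0.1271]
eef_rot: [0.999, 0.032, -0.0, 0.0]
ft_force: [0.8, -0.1, -1.9]
width: 0.0399
grip_force: 12.0
```

Call:
drive_tool(moves=[[[-0.004,-0.0204,0,0,0,0,0.3],[-0.005,-0.036,0,0,0,0,0.3],[-0.005,-0.036,0,0,0,0,0.3],[-0.005,-0.036,0,0,0,0,0.3],[-0.005,-0.036,0,0,0,0,0.3],[-0.005,-0.036,0,0,0,0,0.3],[-0.005,-0.036,0,0,0,0,0.3],[-0.005,-0.036,0,0,0,0,0.3],[-0.005,-0.036,0,0,0,0,0.3],[-0.004,-0.0204,0,0,0,0,0.3]]])

```text
time: 21.6
ee_pos: [0.532, 0.3032, 0.1259]
eef_rot: [0.999, 0.034, -0.002, -0.0]
ft_force: [-0.5, -0.7, -1.2]
width: 0.0399
grip_force: 12.0
```

Call:
drive_tool(moves=[[[0,0,0,0,0,0,0.3],[0,0,0,0,0,0,0.3],[0,0,0,0,0,0,0.3]]])

```text
time: 21.9
ee_pos: [0.5346, 0.2984, 0.1269]
eef_rot: [1.0, 0.031, -0.001, 0.001]
ft_force: [0.4, 0.8, -1.1]
width: 0.0393
grip_force: 12.0
```

Run:
```python
from h import *
s=r.read_state();print(s["ee_pos"],s["joint_positions"][6]);save("wrist","w5")
```

```text
[0.53463235 0.29844945 0.12689887] -2.271882502776444
```

View pics/w5.png

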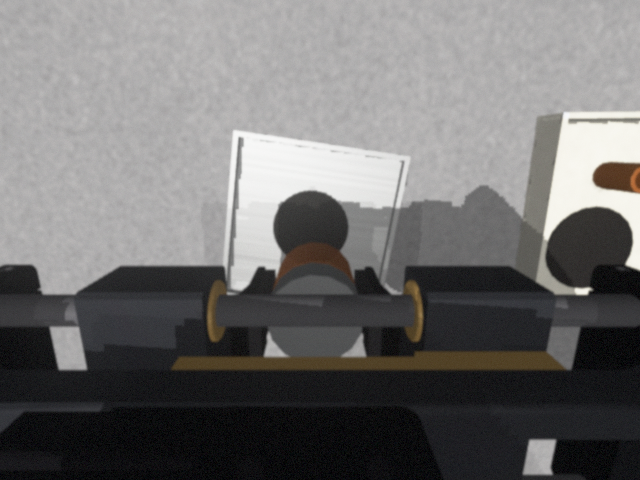

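The mat spans columns 274 to 348 with its top at row 191, so its centre is near (311,228).

Run:
```python
from h import *
s=r.read_state();print(at("wrist",(311,227.5),.007,s),at("wrist",(311,191),.007,s))
```

```text
[0.5373358  0.30163018 0.007     ] [0.56813932 0.30343509 0.007     ]
```

Call:
drive_tool(moves=[[[0.001,-0.0026,0.01,0,0,0,0.3],[0,0,0.03,0,0,0,0.3],[0,0,0.03,0,0,0,0.3],[0,0,0.015,0,0,0,0.3],[0,0,0.008,0,0,0,0.3],[0,0,0.005,0,0,0,0.3],[0,0,0.004,0,0,0,0.3],[0,0,0,0,0,0,0.3],[0,0,0,0,0,0,0.3]]])

```text
time: 22.85
ee_pos: [0.5356, 0.3031, 0.0268]
eef_rot: [0.999, 0.032, 0.001, -0.0]
ft_force: [0.2, 0.7, -0.6]
width: 0.0396
grip_force: 12.0
```

Call:
drive_tool(moves=[[[0,0,0.002,0,0,0,0.3],[0,0,0.001,0,0,0,0.3],[0,0,0,0,0,0,0.3],[0,0,0,0,0,0,0.3]]])

```text
time: 23.25
ee_pos: [0.5352, 0.3029, 0.0231]
eef_rot: [0.999, 0.032, 0.0, 0.0]
ft_force: [0.0, 0.1, -0.8]
width: 0.0398
grip_force: 12.0
```

Call:
drive_tool(moves=[[[0,0.002,0.0015,0,0,0,0.3],[0,0,0.001,0,0,0,0.3],[0,0,0.0005,0,0,0,0.3],[0,0,0,0,0,0,0.3],[0,0,0,0,0,0,0.3]]])

```text
time: 23.75
ee_pos: [0.5355, 0.3006, 0.0202]
eef_rot: [0.999, 0.032, 0.0, 0.0]
ft_force: [-0.7, -1.5, 3.4]
width: 0.0395
grip_force: 12.0
```

Call:
drive_tool(moves=[[[0,0,0,0,0,0,0.5],[0,0,0,0,0,0,0.6],[0,0,0,0,0,0,0.8],[0,0,0,0,0,0,0.8],[0,0,-0.02,0,0,0,0.8],[0,0,-0.035,0,0,0,0.8],[0,0,-0.045,0,0,0,0.8],[0,0,-0.045,0,0,0,0.8],[0,0,-0.035,0,0,-0.13,1],[0,0,0,0,0,-0.13,1]]])

```text
time: 24.75
ee_pos: [0.5371, 0.3026, 0.2059]
eef_rot: [0.986, 0.164, 0.004, -0.001]
ft_force: [-0.4, 0.4, 0.4]
width: 0.0788
grip_force: 0.0
```

Call:
drive_tool(moves=[[[0,0,0,0,0,-0.13,1],[0,0,0,0,0,-0.13,1],[0,0,0,0,0,-0.13,1],[0,0,0,0,0,-0.13,1],[0,0,0,0,0,-0.13,1],[0,0,0,0,0,-0.13,1],[0,0,0,0,0,-0.13,1],[0,0,0,0,0,-0.13,1],[0,0,0,0,0,-0.13,1],[0,0,0,0,0,-0.14,1]]])

```text
time: 25.75
ee_pos: [0.5353, 0.3009, 0.2]
eef_rot: [0.682, 0.731, 0.0, 0.0]
ft_force: [0.2, -0.8, -0.3]
width: 0.0871
grip_force: 0.0
```

Run:
```python
from h import *
s=r.read_state();print(s["ee_pos"],s["eef_rot"]);save("scene","s6")
cv2.imwrite("pics/c6.png",cv2.resize(cv2.imread("pics/s6.png")[150:350,80:540],None,fx=1.7,fy=1.7))
```

```text
[0.53526062 0.3008927  0.19997677] [6.82491490e-01 7.30893539e-01 3.23170391e-06 3.32252987e-05]
```

View pics/c6.png

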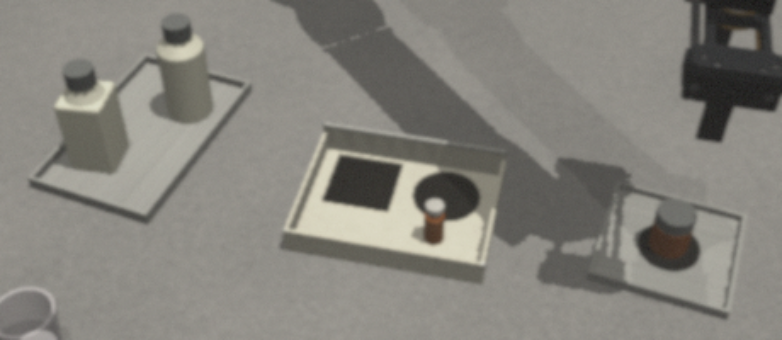

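The jar stands on the mat, and the vial and both bottles are undisturbed. Next I'll fetch the round bottle.

Call:
drive_tool(moves=[[[-0.0263,-0.006,0,0,0,0,1],[-0.0425,-0.0067,0,0,0,0,1],[-0.0425,-0.0067,0,0,0,0,1],[-0.0425,-0.0067,0,0,0,0,1],[-0.0425,-0.0067,0,0,0,0,1],[-0.0425,-0.0067,0,0,0,0,1],[-0.0425,-0.0067,0,0,0,0,1],[-0.0425,-0.0067,0,0,0,0,1],[-0.0425,-0.0067,0,0,0,0,1],[-0.0425,-0.0067,0,0,0,0,1]]])

```text
time: 26.8
ee_pos: [0.4945, -0.113, 0.2004]
eef_rot: [0.686, 0.728, 0.0, 0.0]
ft_force: [1.4, 0.9, 0.9]
width: 0.0874
grip_force: 0.0
```

Call:
drive_tool(moves=[[[-0.0425,-0.0067,0,0,0,0,1],[-0.0425,-0.0067,0,0,0,0,1],[-0.0425,-0.0067,0,0,0,0,1],[-0.0263,-0.006,0,0,0,0,1],[0,0,0,0,0,0,1],[0,0,0,0,0,0,1],[0,0,0,0,0,0,1]]])

```text
time: 27.5
ee_pos: [0.479, -0.265, 0.2002]
eef_rot: [0.684, 0.729, 0.0, 0.0]
ft_force: [-0.2, -0.1, -0.0]
width: 0.087
grip_force: 0.0
```

Call:
drive_tool(moves=[[[-0.0016,0.002,0.02,0,0,0,1],[0,0,0.035,0,0,0,1],[0,0,0.035,0,0,0,1],[0,0,0.025,0,0,0,1],[0,0,0.0125,0,0,0,1],[0,0,0,0,0,0,1],[0,0,0,0,0,0,1]]], squeeze=25)

```text
time: 28.2
ee_pos: [0.4815, -0.2677, 0.0738]
eef_rot: [0.684, 0.729, 0.0, 0.001]
ft_force: [-0.2, -0.4, -0.1]
width: 0.0872
grip_force: 0.0
```

Call:
drive_tool(moves=[[[0,0,0,0,0,0,0.7],[0,0,0,0,0,0,0.6],[0,0,0,0,0,0,0.4],[0,0,0,0,0,0,0.4],[0,0,0,0,0,0,0.4],[0,0,0,0,0,0,0.4]]])

```text
time: 28.8
ee_pos: [0.4808, -0.268, 0.0727]
eef_rot: [0.684, 0.729, 0.0, 0.0]
ft_force: [1.1, 0.9, 1.3]
width: 0.0535
grip_force: 25.0
```

Call:
drive_tool(moves=[[[0,0,-0.01,0,0,0,0.4],[0,0,-0.025,0,0,0,0.4],[0,0,-0.03,0,0,0,0.4],[0,0,-0.03,0,0,0,0.4],[0,0,-0.02,0,0,0,0.4],[0,0,0,0,0,0,0.4],[0,0,0,0,0,0,0.4]]])

```text
time: 29.5
ee_pos: [0.4803, -0.2679, 0.1872]
eef_rot: [0.685, 0.729, -0.0, -0.0]
ft_force: [-0.9, 0.9, -2.7]
width: 0.0529
grip_force: 25.0
```

Call:
drive_tool(moves=[[[0.019,0.005,0,0,0,0,0.4],[0.036,0.008,0,0,0,0,0.4],[0.036,0.008,0,0,0,0,0.4],[0.036,0.008,0,0,0,0,0.4],[0.036,0.008,0,0,0,0,0.4],[0.036,0.008,0,0,0,0,0.4],[0.036,0.008,0,0,0,0,0.4],[0.036,0.008,0,0,0,0,0.4],[0.036,0.008,0,0,0,0,0.4],[0.019,0.005,0,0,0,0,0.4]]])

```text
time: 30.5
ee_pos: [0.5328, 0.0657, 0.1861]
eef_rot: [0.683, 0.73, -0.0, -0.001]
ft_force: [-0.1, -0.2, -2.0]
width: 0.0534
grip_force: 25.0
```

Call:
drive_tool(moves=[[[0,0,0,0,0,0,0.4],[0,0,0,0,0,0,0.4],[0,0,0,0,0,0,0.4],[0,0,0,0,0,0,0.4]]])

```text
time: 30.9
ee_pos: [0.5337, 0.0607, 0.1871]
eef_rot: [0.685, 0.728, -0.0, -0.0]
ft_force: [0.3, 0.1, -1.5]
width: 0.0537
grip_force: 25.0
```

Run:
```python
from h import *
s=r.read_state();print(s["ee_pos"]);save("wrist","w7")
cv2.imwrite("pics/c7.png",cv2.imread("pics/w7.png")[100:400,160:480].repeat(2,0).repeat(2,1))
```

```text
[0.53373442 0.06072737 0.18709106]
```

View pics/c7.png

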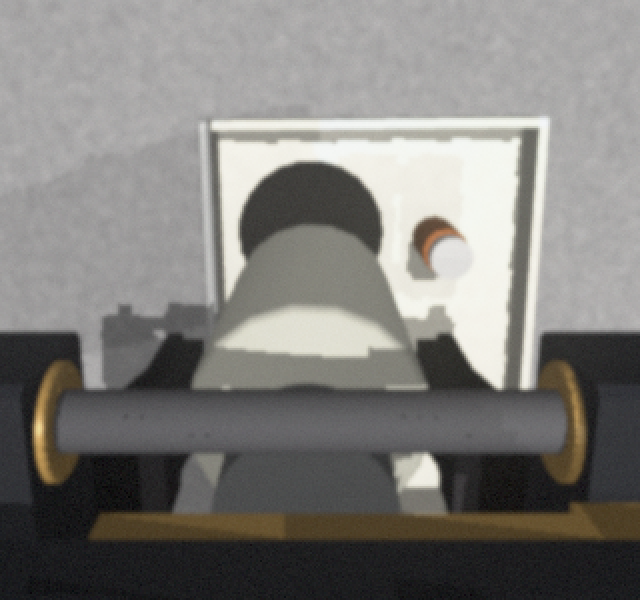

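The pad spans crop columns 240 to 382, top 161, so its full-size centre is about (315.5,216). The bottle hangs in line with it.

Run:
```python
from h import *
s=r.read_state();print(at("wrist",(315.5,216),.008,s),at("wrist",(315.5,180.5),.008,s))
```

```text
[0.53414348 0.06255463 0.008     ] [0.5319568  0.09819254 0.008     ]
```

Call:
drive_tool(moves=[[[0.001,0,0.01,0,0,0,0.4],[0,0,0.03,0,0,0,0.4],[0,0,0.03,0,0,0,0.4],[0,0,0.015,0,0,0,0.4],[0,0,0.01,0,0,0,0.4],[0,0,0.006,0,0,0,0.4],[0,0,0.004,0,0,0,0.4],[0,0,0,0,0,0,0.4],[0,0,0,0,0,0,0.4]]])

```text
time: 31.85
ee_pos: [0.5343, 0.0632, 0.0832]
eef_rot: [0.685, 0.729, 0.0, 0.0]
ft_force: [-0.5, 0.5, -1.9]
width: 0.0534
grip_force: 25.0
```

Call:
drive_tool(moves=[[[0,0,0.0015,0,0,0,0.4],[0,0,0.0015,0,0,0,0.4],[0,0,0,0,0,0,0.4],[0,0,0,0,0,0,0.4]]])

```text
time: 32.25
ee_pos: [0.5338, 0.0631, 0.0796]
eef_rot: [0.684, 0.729, -0.0, 0.0]
ft_force: [0.2, -0.3, -3.0]
width: 0.0534
grip_force: 25.0
```

Call:
drive_tool(moves=[[[0,0,0.0015,0,0,0,0.4],[0,0,0.001,0,0,0,0.4],[0,0,0.0005,0,0,0,0.4],[0,0,0,0,0,0,0.4],[0,0,0,0,0,0,0.4]]])

```text
time: 32.75
ee_pos: [0.5339, 0.0631, 0.0767]
eef_rot: [0.684, 0.729, -0.0, 0.0]
ft_force: [-1.2, -0.9, 1.5]
width: 0.0534
grip_force: 24.9
```

Call:
drive_tool(moves=[[[0,0,0,0,0,0,0.64],[0,0,0,0,0,0,0.72],[0,0,0,0,0,0,0.85],[0,0,0,0,0,0,1],[0,0,0,0,0,0,1],[0,0,-0.02,0,0,0,1],[0,0,-0.035,0,0,0,1],[0,0,-0.04,0,0,0,1],[0,0,-0.03,0,0,0,1]]])

```text
time: 33.65
ee_pos: [0.5342, 0.0634, 0.2039]
eef_rot: [0.684, 0.729, 0.001, 0.001]
ft_force: [0.5, -0.1, 0.1]
width: 0.0865
grip_force: 0.0
```

Call:
drive_tool(moves=[[[-0.03,0.002,0,0,0,0,1],[-0.042,0.003,0,0,0,0,1],[-0.042,0.003,0,0,0,0,1],[-0.042,0.003,0,0,0,0,1],[-0.042,0.003,0,0,0,0,1],[-0.042,0.003,0,0,0,0,1],[-0.042,0.003,0,0,0,0,1],[-0.042,0.003,0,0,0,0,1],[-0.042,0.003,0,0,0,0,1],[-0.0295,0.0015,0,0,0,0,1]]])

```text
time: 34.65
ee_pos: [0.5856, -0.3334, 0.201]
eef_rot: [0.685, 0.728, -0.0, 0.0]
ft_force: [-0.4, -0.4, -0.3]
width: 0.0871
grip_force: 0.0
```

Call:
drive_tool(moves=[[[0,0,0,0,0,0,1],[0,0,0,0,0,0,1],[0,0,0,0,0,0,1]]])

```text
time: 34.95
ee_pos: [0.5866, -0.3282, 0.2017]
eef_rot: [0.684, 0.73, 0.0, -0.0]
ft_force: [0.8, 0.5, -0.2]
width: 0.0873
grip_force: 0.0
```

Call:
drive_tool(moves=[[[-0.0015,-0.0005,0.02,0,0,0,1],[0,0,0.035,0,0,0,1],[0,0,0.035,0,0,0,1],[0,0,0.025,0,0,0,1],[0,0,0.014,0,0,0,1],[0,0,0,0,0,0,1],[0,0,0,0,0,0,1]]])

```text
time: 35.65
ee_pos: [0.5866, -0.3311, 0.074]
eef_rot: [0.684, 0.729, 0.0, 0.001]
ft_force: [0.0, 0.0, 1.1]
width: 0.0869
grip_force: 0.0
```

Call:
drive_tool(moves=[[[0,0,0,0,0,0,0.7],[0,0,0,0,0,0,0.6],[0,0,0,0,0,0,0.4],[0,0,0,0,0,0,0.4],[0,0,0,0,0,0,0.4],[0,0,0,0,0,0,0.4]]])

```text
time: 36.25
ee_pos: [0.5861, -0.3315, 0.0728]
eef_rot: [0.684, 0.729, 0.0, 0.0]
ft_force: [1.2, -1.0, 0.4]
width: 0.0532
grip_force: 24.3
```

Call:
drive_tool(moves=[[[0,0,-0.01,0,0,0,0.4],[0,0,-0.025,0,0,0,0.4],[0,0,-0.03,0,0,0,0.4],[0,0,-0.03,0,0,0,0.4],[0,0,-0.02,0,0,0,0.4],[0,0,0,0,0,0,0.4],[0,0,0,0,0,0,0.4]]])

```text
time: 36.95
ee_pos: [0.5855, -0.3313, 0.1869]
eef_rot: [0.684, 0.729, -0.0, -0.0]
ft_force: [-0.4, -0.2, -3.7]
width: 0.053
grip_force: 24.3
```

Call:
drive_tool(moves=[[[0.015,-0.0014,0,0,0,0,0.4],[0.03,-0.003,0,0,0,0,0.4],[0.035,-0.003,0,0,0,0,0.4],[0.035,-0.003,0,0,0,0,0.4],[0.035,-0.003,0,0,0,0,0.4],[0.035,-0.003,0,0,0,0,0.4],[0.035,-0.003,0,0,0,0,0.4],[0.035,-0.003,0,0,0,0,0.4],[0.03,-0.003,0,0,0,0,0.4],[0.015,-0.001,0,0,0,0,0.4]]])

```text
time: 37.95
ee_pos: [0.5388, -0.0295, 0.1865]
eef_rot: [0.683, 0.73, -0.0, -0.001]
ft_force: [0.9, -0.7, -3.2]
width: 0.0525
grip_force: 24.3
```

Call:
drive_tool(moves=[[[0,0,0,0,0,0,0.4],[0,0,0,0,0,0,0.4],[0,0,0,0,0,0,0.4],[0,0,0,0,0,0,0.4]]])

```text
time: 38.35
ee_pos: [0.5406, -0.035, 0.1872]
eef_rot: [0.685, 0.728, -0.0, -0.0]
ft_force: [0.4, 0.5, -2.5]
width: 0.0528
grip_force: 24.3
```

Run:
```python
from h import *
s=r.read_state();print(s["ee_pos"]);save("wrist","w8")
cv2.imwrite("pics/c8.png",cv2.imread("pics/w8.png")[60:360,160:480].repeat(2,0).repeat(2,1))
```

```text
[ 0.54055838 -0.03504771  0.18721736]
```

View pics/c8.png

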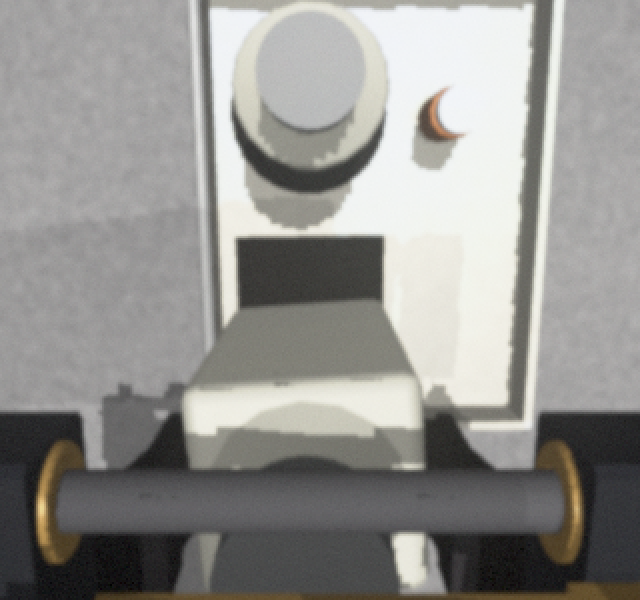

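The round bottle stands on its pad. The square pad's far edge is at full-size row 178.5, columns 278.5 to 352, in line with the bottle.

Run:
```python
from h import *
s=r.read_state();p=at("wrist",(315.2,178.5),.008,s);print(p,p-[-.0025,.037,0])
```

```text
[0.53830416 0.00449085 0.008     ] [ 0.54080416 -0.03250915  0.008     ]
```

Call:
drive_tool(moves=[[[0.001,0,0.01,0,0,0,0.4],[0,0,0.03,0,0,0,0.4],[0,0,0.03,0,0,0,0.4],[0,0,0.015,0,0,0,0.4],[0,0,0.01,0,0,0,0.4],[0,0,0.006,0,0,0,0.4],[0,0,0.004,0,0,0,0.4],[0,0,0.0015,0,0,0,0.4],[0,0,0,0,0,0,0.4],[0,0,0,0,0,0,0.4]]])

```text
time: 39.4
ee_pos: [0.5409, -0.0327, 0.0816]
eef_rot: [0.684, 0.729, 0.0, 0.0]
ft_force: [0.1, 0.1, -3.4]
width: 0.0526
grip_force: 24.3
```

Call:
drive_tool(moves=[[[0,0,0.0015,0,0,0,0.4],[0,0,0.001,0,0,0,0.4],[0,0,0,0,0,0,0.4],[0,0,0,0,0,0,0.4]]])

```text
time: 39.8
ee_pos: [0.5405, -0.0326, 0.0786]
eef_rot: [0.684, 0.729, -0.0, 0.0]
ft_force: [0.4, 0.4, -2.9]
width: 0.0527
grip_force: 24.3
```

Call:
drive_tool(moves=[[[0,0,0.001,0,0,0,0.4],[0,0,0.001,0,0,0,0.4],[0,0,0.0003,0,0,0,0.4],[0,0,0,0,0,0,0.4],[0,0,0,0,0,0,0.4]]])

```text
time: 40.3
ee_pos: [0.5407, -0.0327, 0.0766]
eef_rot: [0.685, 0.729, 0.0, 0.0]
ft_force: [-1.9, 0.4, 5.2]
width: 0.0531
grip_force: 24.3
```

Contact made, so I'll release, back off and check.

Call:
drive_tool(moves=[[[0,0,0,0,0,0,0.64],[0,0,0,0,0,0,0.72],[0,0,0,0,0,0,0.85],[0,0,0,0,0,0,1],[0,0,0,0,0,0,1],[0,0,-0.02,0,0,0,1],[0,0,-0.035,0,0,0,1],[0,0,-0.04,0,0,0,1],[0,0,-0.03,0,0,0,1],[0,0,-0.02,0,0,0,1]]])

```text
time: 41.3
ee_pos: [0.5412, -0.0325, 0.2238]
eef_rot: [0.684, 0.729, 0.001, 0.001]
ft_force: [0.4, 0.3, -0.1]
width: 0.087
grip_force: 0.0
```

Call:
drive_tool(moves=[[[-0.03,0,0,0,0,0,1],[-0.04,0,0,0,0,0,1],[-0.04,0,0,0,0,0,1],[-0.04,0,0,0,0,0,1],[-0.04,0,0,0,0,0,1],[-0.03,0,0,0,0,0,1],[0,0,0,0,0,0,1],[0,0,0,0,0,0,1]]])

```text
time: 42.1
ee_pos: [0.5542, -0.2523, 0.2209]
eef_rot: [0.685, 0.729, 0.0, -0.0]
ft_force: [-0.1, 1.5, -1.1]
width: 0.087
grip_force: 0.0
```

Run:
```python
from h import *
save("scene","s9");save("top","t9")
a=cv2.imread("pics/s9.png")[180:340,230:530];b=cv2.imread("pics/t9.png")[180:320,80:380]
cv2.imwrite("pics/c9.png",np.vstack([a,b]).repeat(2,0).repeat(2,1)[:600])
```

```text
(no output)
```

View pics/c9.png

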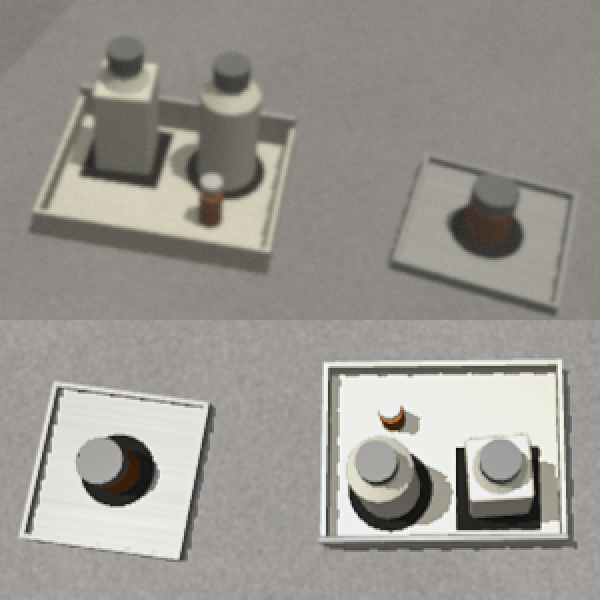

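The pictures show both bottles upright on their own pads, the jar upright on the mat and the vial where it was.

```bash
python3 -c "
from bench import r
print(r.close_job())"
```

```text
the job is handed in; nothing more can be done
None
```

The job is handed in: the jar stands on the mat in the small tray, both bottles are back upright on their own pads, and the vial was left where it stood, all in about 42 s.

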